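Make up the table caddy for a fish supper

TASK

Make up the table caddy for a fish supper: stand the salt and the black pepper in the two narrow wells (either way round) and the mayonnaise in the wide well, all upright on the floor of their wells, and lay the lemon lengthwise in the oblong dish. Set each one down rather than dropping it, and leave the oregano and the mandarin where they are.

Things in the scene. Friction and masses are not known exactly. Their poses are not given: they have to be found in the camera images.
- salt_mid (a point): Salt shaker: clear round body 44 mm across with grey filling in its lower half, light grey domed top with holes, 90 mm tall, 0.1 kg. The point is its centre, 45 mm above its foot; z up. It can be held round its upper half.
- pepper_mid (a point): Black pepper: round spice jar 41 mm across and 105 mm tall with a black cap (a trace of red-brown on its top); clear glass under the cap, then a label with a cream panel showing dark peppercorns, black below; nothing green but a tiny sprig; 0.11 kg. The point is its centre, 52 mm above its foot; z up. It can be held round its upper half.
- mayo_mid (a point): Mayonnaise: round glass jar 65 mm across and 98 mm tall, cream-white contents, black lid, 0.33 kg; not the lower jar of green olives nor the honey (green lid), which stand farther back under the cupboards. The point is its centre, 49 mm above its foot; z up. The body is 62 mm across, the lid (top 15 mm) 65 mm. It can be held round its upper half.
- lemon_mid (a point): Yellow lemon lying on its side, 74 mm long (its x axis), 51 mm wide (y), 53 mm high, 0.09 kg. The point is its centre, half-way up; z up.
- oregano_mid (a point): Oregano: spice jar of the same make as the pepper (41 mm across, 105 mm tall, black cap) but the cap's top is very dark green, the glass is filled with pale green herb, and the black label has bright green leaves low down. Stays where it stands. The point is its centre; z up.
- mandarin_mid (a point): Orange mandarin, 57 mm across, 47 mm high. Stays where it lies. The point is its centre; z up. Behind the work, wall cupboards hang 0.45 m above the worktop.
- narrow_block_1: Beech block 92 x 92 mm, 36 mm high, standing fixed in the dark caddy tray on the right; origin at the centre of its underside, z up, sides along its x and y. The four blocks touch one another almost (94 mm between centres, in a square); which stands in which corner changes. This one has a narrow round well, 58 mm across, in the middle of its top: mouth 36 mm and flat floor 6 mm above the origin. The two narrow blocks are alike.
- narrow_block_2: Beech block 92 x 92 mm, 36 mm high, standing fixed in the dark caddy tray on the right; origin at the centre of its underside, z up, sides along its x and y. The four blocks touch one another almost (94 mm between centres, in a square); which stands in which corner changes. This one has a narrow round well, 58 mm across, in the middle of its top: mouth 36 mm and flat floor 6 mm above the origin. The two narrow blocks are alike.
- wide_block: Beech block 92 x 92 mm, 36 mm high, standing fixed in the dark caddy tray on the right; origin at the centre of its underside, z up, sides along its x and y. The four blocks touch one another almost (94 mm between centres, in a square); which stands in which corner changes. This one has a wide round well, 80 mm across, in the middle of its top: mouth 36 mm and flat floor 6 mm above the origin.
- dish_block: Beech block 92 x 92 mm, 36 mm high, standing fixed in the dark caddy tray on the right; origin at the centre of its underside, z up, sides along its x and y. The four blocks touch one another almost (94 mm between centres, in a square); which stands in which corner changes. This one has a shallow oblong dish in its top, 88 mm long (along the block's y) and 68 mm wide (along x), only 10 mm deep: flat floor 26 mm above the origin.

How it is judged:
At the end, for the whole second after the job is handed in: Salt and pepper in a narrow well each, mayo in the wide one, all on the well floor (7 mm) and upright (0.15 rad), lemon lying in the dish, lengthwise (0.35 rad); each within 14 mm of its block's middle, released and at rest; oregano and mandarin within 30 mm of their starts (((horizontal distance between salt_mid and narrow_block_1 below 0.014 m and z of salt_mid in the frame of narrow_block_1 below 0.058 m and angle between each of salt_mid, pepper_mid's own z axis and vertical below 0.15 rad and horizontal distance between pepper_mid and narrow_block_2 below 0.014 m and z of pepper_mid in the frame of narrow_block_2 below 0.0655 m) or (horizontal distance between salt_mid and narrow_block_2 below 0.014 m and z of salt_mid in the frame of narrow_block_2 below 0.058 m and angle between each of salt_mid, pepper_mid's own z axis and vertical below 0.15 rad and horizontal distance between pepper_mid and narrow_block_1 below 0.014 m and z of pepper_mid in the frame of narrow_block_1 below 0.0655 m)) and horizontal distance between mayo_mid and wide_block below 0.014 m and z of mayo_mid in the frame of wide_block below 0.062 m and angle between each of mayo_mid, oregano_mid's own z axis and vertical below 0.15 rad and horizontal distance between lemon_mid and dish_block below 0.014 m and z of lemon_mid in the frame of dish_block below 0.0595 m and linear speed of each of salt, pepper, mayo, lemon below 0.02 m/s and angle between the x axis of lemon_mid and the y axis of dish_block, either way round below 0.35 rad and distance of each of oregano_mid, mandarin_mid from where it was at the start of the episode below 0.03 m); the robot touches nothing.
It fails at once if something that goes into the caddy falls free, faster than 0.7 m/s (a drop of some 25 mm) ((linear speed of salt above 0.7 m/s and contact force between the fingers and salt below 0.1 N) or (linear speed of pepper above 0.7 m/s and contact force between the fingers and pepper below 0.1 N) or (linear speed of mayo above 0.7 m/s and contact force between the fingers and mayo below 0.1 N) or (linear speed of lemon above 0.7 m/s and contact force between the fingers and lemon below 0.1 N)).
It also fails if it takes over 88 s, if anything falls off the work surface, if the arm or the gripper's body presses on something with over 40 N, if the wrist force passes 120 N, or if a joint passes its speed limit or range.

ROBOT

A 7-joint arm with a two-finger parallel gripper is mounted at the origin on a cart in front of the work surface, level with it; the furniture and walls round the work are solid. World frame = base frame: x ahead of the robot, y to its left, z up, the work surface at z = 0. Lengths are in m, angles in rad, forces in N, time in s.
With the tool pointing down it reaches from about 0.4 to 0.85 m from the base axis. Payload 10.4 kg.
Tool frame: the origin (TCP) lies where the fingers leave the gripper's body, on its centre line; the fingertips stand 73 mm ahead of it and the grasp point (between the pads) lies 54 mm ahead of it; z points along the fingers, y is the line along which they close (so a half turn about z gives the same grasp; the last joint's range is limited). The gripper opens to 85 mm and grips with 20 to 120 N. Pads are 22 mm wide; open, the fingers measure 114 mm over their backs; the gripper's body (76 mm by 85 mm) begins 54 mm behind the grasp point. The pads swing forward as they close: fully open they stand 13 mm farther back than shut.
Start: joints at [-1.268, 0.332, -0.065, 1.46, 0.022, 1.35, -0.088], TCP at [0.2, 0.592, 0.304] pointing down, gripper open.
Joint ranges: [-2.6, 2.6], [-0.5, 2.12], [-1.47, 1.34], [0.16, 2.42], [-1.27, 4.41], [0.06, 2.06], [-2.6, 2.6]. Speed limits (rad/s): [2.22, 2.22, 2.79, 2.79, 3.14, 3.14, 3.14].

INTERFACE

Orientations are given as a unit quaternion [x, y, z, w].
In Python, from workcell import manip, camera gives the robot as it stands. The module is installed in compiled form; this text tells all that it offers.
- The arm moves only by the shell command python3 -m creep 'ROWS' [OPENING] [FORCE]. ROWS is JSON, a list of rows, each a list of 2 entries, a list of its own where there are three numbers: the shift along the tool's x, y, z in mm, then the turn about the tool's z in rad. In form: [[[tx, ty, tz], twist], ...]. A call has 1 to 5 rows; each row is the pose to reach, as a shift and turn from the pose commanded when the call began, along the tool's axes at that moment; what a row does not reach only later rows make up. A row lasts 1/12 s, in which the tool goes at most 41.7 mm and 7.16 degrees, less where a joint would pass 70% of its speed; a pose out of reach is approached as far as the arm can. A call with a gripper value outside its range is refused whole. OPENING is the opening, from 0 (shut) to 1 (fully open), set as the call begins (- or left out, the last holds). The fingers move at their own pace and stop on an object; FORCE is the grip in N (left out, the last holds). Time passes only in rows, so rows that repeat a pose let the fingers close. It gives the time, the measured TCP pose, the force, the opening and the grip force at its end, in the units of the state.
- manip.get_obs(): the state, without advancing time (a new reading comes with each control period).
- camera(name): name is "scene" or "top" or "wrist"; returns a dict with "pixels" (400x640x3 uint8, red, green, blue), "z_map" (400x640 float32, m along the optical axis (not along the pixel's ray), 0 where there is no reading), "fx", "fy", "cx", "cy" (pixels), "extrinsics" (4x4, takes a point from world to camera coordinates). Camera axes: x right, y down, z forward; pixel columns grow to the right and rows downward; lengths in m; the calibration is good to about 2 mm. A picture is of the moment at which its call begins.
- manip.hand_in(): hands the job in; it is judged then, once.
The state is a dict: "clock": time; "joint_pos": joint angles; "joint_velocities": joint speeds; "tau": joint torques, N m; "position": TCP position; "ee_rot": TCP orientation; "ft_force": force on the tool from outside, world axes, zero at the start; "torque": the same for the moment, N m; "grip_width": opening from 0.0 (shut) to 1.0 (fully open); "grasp_force": force on a finger pad.
Only numpy, scipy, OpenCV 4.12 (cv2) and the standard library are available. Lean on these libraries where they do the work, as an engineer would, in place of code of your own. Each camera call takes 0.05 s, during which the arm holds its last target. There are 200 camera calls.

## Working session

There is one attempt and no reset: what is moved stays moved. The work goes in short steps, Python scripts to look and compute and a shell command to move; the robot and the scene stay as the last step left them, time stands still between calls to the robot, and variables do not carry over. Pictures are saved under pics/ and viewed, at most 14 in all, crops included, and the job is handed in when it is done.

```bash
mkdir -p pics; cat > h.py <<'E'
import numpy as np, cv2
from workcell import manip, camera
def cap(n):
    c=camera(n); cv2.imwrite  # noqa
    return c
def save(c,f): cv2.imwrite('pics/'+f,cv2.cvtColor(c["pixels"],cv2.COLOR_RGB2BGR))
def plane(c,u,v,z):
    E=np.array(c["extrinsics"]);R=E[:3,:3];o=-R.T@E[:3,3]
    d=R.T@np.array([(u-c["cx"])/c["fx"],(v-c["cy"])/c["fy"],1]);return o+d*(z-o[2])/d[2]
def cloud(c):
    z=c["z_map"];v,u=np.mgrid[:400,:640];E=np.array(c["extrinsics"])
    P=np.stack([(u-c["cx"])/c["fx"]*z,(v-c["cy"])/c["fy"]*z,z],-1)
    W=(P-E[:3,3])@E[:3,:3];W[z==0]=np.nan;return W
E
python3 - <<'E'
from h import *
import pickle
for n in("scene","top","wrist"):
    c=camera(n);save(c,n+'0.png');pickle.dump(c,open(n+'0.pkl','wb'))
    E=np.array(c["extrinsics"]);print(n,-E[:3,:3].T@E[:3,3],c["fx"])
print(manip.get_obs())
E
```

```text
scene [ 0.21303569 -0.51415419  0.6360994 ] 492.4294907817239
top [0.43581412 0.12014519 0.90190954] 391.2397693039891
wrist [0.13403521 0.61472356 0.37197154] 346.04577762522706
{'clock': 0.15, 'joint_pos': array([-1.26760618,  0.33272599, -0.06473379,  1.46069371,  0.02159025,
        1.34989641, -0.08850757]), 'joint_velocities': array([ 4.49316066e-04, -2.85975813e-03,  6.94272925e-04, -2.50192543e-03,
       -8.91882749e-04, -1.14169590e-05,  8.06273520e-04]), 'tau': array([ 1.68837767e-03, -6.25834250e+01,  4.97469341e-02, -3.91853678e+01,
        1.62604434e-02,  7.58237526e-03,  3.17052036e-05]), 'position': array([0.19995131, 0.59195653, 0.30332531]), 'ee_rot': array([ 1.62156868e-01,  9.86764858e-01, -5.09163683e-04, -7.27987679e-05]), 'ft_force': array([ 0.42335605, -0.42831051, -0.57768219]), 'torque': array([-0.00206347,  0.000331  , -0.02980424]), 'grasp_force': 0.0, 'grip_width': 0.9973867247825003}
```

View pics/top0.png

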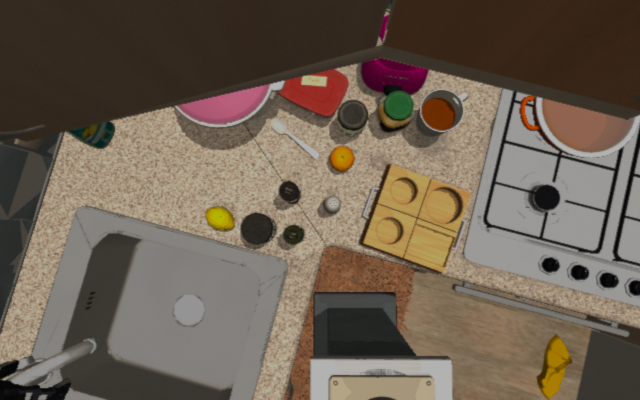

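View pics/scene0.png

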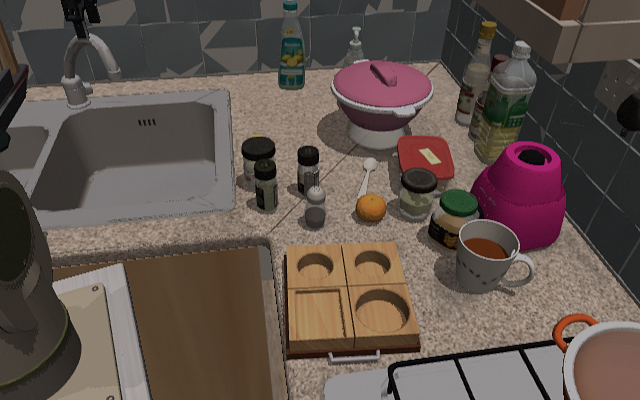

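The top view shows salt (332,205), jars (290,190) and (293,234), mayo (257,228), lemon (220,218), mandarin (342,158). The caddy has narrow wells at (403,190) and (387,230), the wide well at (445,205), and the dish at (428,248). Next I measure, and zoom in on the two jars.

```bash
cat > m.py <<'E'
from h import *
import pickle
t=pickle.load(open('top0.pkl','rb'));s=pickle.load(open('scene0.pkl','rb'))
W=cloud(t)
a=cv2.resize(cv2.cvtColor(s["pixels"][130:235,225:345],cv2.COLOR_RGB2BGR),None,fx=4,fy=4,interpolation=cv2.INTER_CUBIC)
b=cv2.resize(cv2.cvtColor(t["pixels"][150:255,195:355],cv2.COLOR_RGB2BGR),None,fx=2,fy=2,interpolation=cv2.INTER_CUBIC)
im=np.zeros((420,800,3),np.uint8);im[:,:480]=a;im[:210,480:800]=b;cv2.imwrite('pics/z.png',im)
S=cloud(s)
allp=np.concatenate([W.reshape(-1,3),S.reshape(-1,3)])
for n,(u,v),h,r in (("salt",(332,205),.09,.022),("jarA",(290,190),.105,.0205),("jarB",(293,234),.105,.0205),("mayo",(257,228),.098,.0325),("lemon",(220,218),.03,.037),("mand",(342,158),.03,.0285)):
    p=plane(t,u,v,h)
    for k in range(3):
        d=np.hypot(*(W[...,:2]-p[:2]).transpose(2,0,1)); m=(d<r+.012)&(W[...,2]>(h-.02 if h>.05 else .015))
        q=W[m]; (x,y),(w,l),ang=cv2.minAreaRect(q[:,:2].astype(np.float32)); p=np.array([x,y,0])
    d=np.hypot(*(S[...,:2]-p[:2]).transpose(2,0,1)); m2=(d<r+.012)&(S[...,2]>.012)
    print(n,p[:2].round(4),np.nanpercentile(q[:,2],[2,98]).round(3),(round(w,3),round(l,3),round(ang,1)),m.sum(),'median',np.median(q[:,:2],0).round(4))
    if n=="lemon":
        c=np.cov(q[:,:2].T);e,V=np.linalg.eigh(c);print('axis',V[:,1],np.sqrt(e))
# caddy: wood top plane
m=(abs(W[...,2]-np.nanmedian(W[205:230,412:418,2]))<.004);print('topz',np.nanmedian(W[205:230,412:418,2]))
m[:, :350]=0;m[:,480:]=0;m[:155]=0;m[275:]=0
m8=m.astype(np.uint8);n,l,st,ce=cv2.connectedComponentsWithStats(m8);i=1+np.argmax(st[1:,4]);q=W[l==i]
print(cv2.minAreaRect(q[:,:2].astype(np.float32)),st[i])
fl=(W[...,2]<np.nanmedian(q[:,2])-.006)
for u,v in((403,190),(387,230),(445,205),(428,248)): print((u,v),W[v,u],plane(t,u,v,.006))
E
python3 m.py
```

```text
salt [0.4926 0.1077] [0.076 0.089] (0.032, 0.032, 89.9) 204 median [0.493  0.1089]
jarA [0.5179 0.1996] [0.091 0.107] (0.039, 0.039, 46.7) 322 median [0.5168 0.1993]
jarB [0.4278 0.1899] [0.091 0.107] (0.039, 0.039, 0.4) 318 median [0.4287 0.1905]
mayo [0.4404 0.2666] [0.088 0.1  ] (0.065, 0.065, 85.0) 820 median [0.441  0.2655]
lemon [0.4633 0.3606] [0.026 0.052] (0.056, 0.058, 15.3) 548 median [0.4633 0.356 ]
axis [0.48879623 0.87239799] [0.0122896  0.01687317]
mand [0.601  0.0905] [0.034 0.593] (0.063, 0.061, 14.6) 4262 median [0.6262 0.0977]
topz 0.0389745439953132
((0.4640389084815979, -0.07790939509868622), (0.1875303089618683, 0.18629013001918793), 69.76225280761719) [ 363  164  108  109 3733]
(403, 190) [ 0.5282452  -0.05479115  0.0079553 ] [ 0.52844737 -0.05517378  0.006     ]
(387, 230) [ 0.43687368 -0.01643597  0.01218949] [ 0.43688105 -0.01738612  0.006     ]
(445, 205) [ 0.49363146 -0.14951666  0.00898055] [ 0.49382445 -0.15041678  0.006     ]
(428, 248) [ 0.39704854 -0.10419528  0.02760667] [ 0.39609052 -0.10973941  0.006     ]
```

```bash
sleep 0
```

```text
(no output)
```

View pics/z.png

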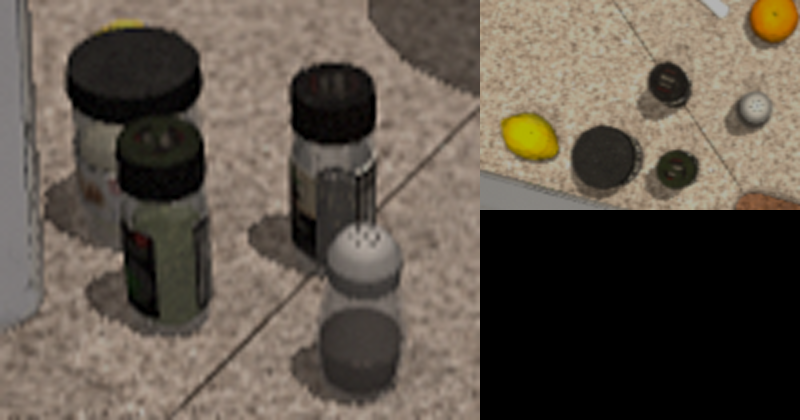

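Jar A, at (333,160) in the crop, has a cream label and dark contents, so it is the pepper. Jar B, at (165,220), is green, so it is the oregano. Next I refine the lemon by colour and the wells by their rims.

```bash
cat > m2.py <<'E'
from h import *
import pickle
t=pickle.load(open('top0.pkl','rb'));s=pickle.load(open('scene0.pkl','rb'))
for n,c in(("top",t),("scene",s)):
    h=cv2.cvtColor(c["pixels"],cv2.COLOR_RGB2HSV);m=cv2.inRange(h,(22,150,90),(34,255,255))
    if n=="top": m[:,300:]=0
    else: m[200:]=0
    k,l,st,ce=cv2.connectedComponentsWithStats(m)
    for i in range(1,k):
        if st[i,4]>15:
            v,u=np.nonzero(l==i);q=np.array([plane(c,a,b,.0265)[:2] for a,b in zip(u,v)],np.float32)
            print(n,st[i],cv2.minAreaRect(q),cv2.fitEllipse(cv2.convexHull(q)) if len(q)>50 else'')
W=cloud(t);m=(abs(W[...,2]-.038)<.006).astype(np.uint8);m[:, :350]=0;m[:,480:]=0;m[:155]=0;m[275:]=0
cs,hi=cv2.findContours(m,cv2.RETR_CCOMP,cv2.CHAIN_APPROX_NONE)
for c,h in zip(cs,hi[0]):
    if h[3]>=0 and len(c)>30:
        q=np.array([plane(t,*p[0],.036)[:2] for p in c],np.float32);print('hole',cv2.minAreaRect(q),cv2.fitEllipse(q))
E
python3 m2.py
```

```text
top [205 207  29  23 516] ((0.4639558494091034, 0.3617449104785919), (0.06363563239574432, 0.04936957731842995), 89.97080993652344) ((0.4639261066913605, 0.3609577715396881), (0.04794946685433388, 0.06840188801288605), 153.9915008544922)
scene [288  59   8   7  28] ((0.7002033591270447, 0.7317548990249634), (0.039981573820114136, 0.02012859843671322), 67.71585083007812) 
hole ((0.4034959077835083, -0.10530917346477509), (0.0914752259850502, 0.07165560126304626), 69.76045227050781) ((0.40345707535743713, -0.10545528680086136), (0.08162291347980499, 0.10202643275260925), 160.39923095703125)
hole ((0.4363606572151184, -0.01659339666366577), (0.058719005435705185, 0.05789385363459587), 44.5291862487793) ((0.4361928701400757, -0.016817355528473854), (0.058512475341558456, 0.05958116427063942), 85.6529769897461)
hole ((0.4925771653652191, -0.137481689453125), (0.08034081757068634, 0.08049202710390091), 44.37646484375) ((0.4918559193611145, -0.13733869791030884), (0.07994715869426727, 0.08106597512960434), 104.9134292602539)
hole ((0.5243242383003235, -0.049271948635578156), (0.05774582922458649, 0.05858238786458969), 44.6401481628418) ((0.5242540240287781, -0.0491841584444046), (0.05792759358882904, 0.06041018292307854), 102.43502044677734)
```

```bash
cat > go.py <<'E'
import sys
from h import *
from scipy.spatial.transform import Rotation as Ro
# args: x y TCPz phi(deg of tool y)  -> shift in tool axes (mm), twist (rad)
o=manip.get_obs();R=Ro.from_quat(o["ee_rot"]).as_matrix();x,y,z,ph=map(float,sys.argv[1:5])
d=R.T@(np.array([x,y,z])-o["position"])*1e3;p=np.degrees(np.arctan2(R[1,1],R[0,1]))
tw=(p-ph+180)%360-180
print('shift',d.round(1),'twist',round(np.radians(tw),3),'rows',round(np.linalg.norm(d)/41.7,1),round(abs(tw)/7.16,1),'phi',round(p,1),'t',o["clock"],'pos',o["position"].round(4),'q7',o["joint_pos"].round(2),'w',o["grip_width"].round(3),'g',o["grasp_force"])
E
python3 go.py 0.464 0.361 0.2 -28
python3 -m creep '[[[-30,-13,5],0.12],[[-64,-26,10],0.24],[[-98,-40,15],0.36],[[-132,-54,20],0.48],[[-162,-67,25],0.6]]' 0.85 40
python3 go.py 0.464 0.361 0.2 -28
```

```text
clock: 0.57
position: [0.3338, 0.4749, 0.2785]
ee_rot: [0.45, 0.893, -0.0, 0.0]
ft_force: [0.7, 0.8, -0.0]
grip_width: 0.851
grasp_force: 0.0Traceback (most recent call last):
  File "go.py", line 8, in <module>
    print('shift',d.round(1),'twist',round(np.radians(tw),3),'rows',round(np.linalg.norm(d)/41.7,1),round(abs(tw)/7.16,1),'phi',round(p,1),'t',o["clock"],'pos',o["position"].round(4),'q7',o["joint_pos"].round(2),'w',o["grip_width"].round(3),'g',o["grasp_force"])
                                                                                                                                                                                                                        ^^^^^^^^^^^^^^^^^^^^^
AttributeError: 'float' object has no attribute 'round'
Traceback (most recent call last):
  File "go.py", line 8, in <module>
    print('shift',d.round(1),'twist',round(np.radians(tw),3),'rows',round(np.linalg.norm(d)/41.7,1),round(abs(tw)/7.16,1),'phi',round(p,1),'t',o["clock"],'pos',o["position"].round(4),'q7',o["joint_pos"].round(2),'w',o["grip_width"].round(3),'g',o["grasp_force"])
                                                                                                                                                                                                                        ^^^^^^^^^^^^^^^^^^^^^
AttributeError: 'float' object has no attribute 'round'
```

```bash
sed -i 's/o\["grip_width"\].round(3)/round(o["grip_width"],3)/;s/o\["position"\].round(4)/np.round(o["position"],4)/;s/o\["joint_pos"\].round(2)/np.round(o["joint_pos"],2)/' go.py
python3 go.py 0.464 0.361 0.2 -28
```

```text
shift [-169.    36.8   78.6] twist 1.127 rows 4.6 9.0 phi 36.6 t 0.5667 pos [0.3338 0.4749 0.2785] q7 [-1.12  0.25  0.1   1.63 -0.02  1.27 -0.38] w 0.851 g 0.0
```

```bash

python3 -m creep '[[[-34,7,12],0.12],[[-70,15,28],0.24],[[-106,23,44],0.36],[[-140,30,58],0.48],[[-160,35,68],0.6]]' | head -3
python3 -m creep '[[[0,0,0],0.12],[[0,0,0],0.24],[[0,0,0],0.36],[[0,0,0],0.48],[[0,0,0],0.5]]' | head -3
python3 go.py 0.464 0.361 0.2 -28
python3 - <<'E'
from h import *
c=camera("wrist");save(c,'w1.png')
h=cv2.cvtColor(c["pixels"],cv2.COLOR_RGB2HSV);m=cv2.inRange(h,(22,150,70),(34,255,255))
k,l,st,ce=cv2.connectedComponentsWithStats(m)
for i in range(1,k):
    if st[i,4]>300:
        v,u=np.nonzero(l==i);q=np.array([plane(c,a,b,.0265)[:2] for a,b in zip(u,v)],np.float32)
        print(st[i],cv2.minAreaRect(q),cv2.fitEllipse(cv2.convexHull(q)))
E
```

```text
clock: 0.98
position: [0.4589, 0.3659, 0.2095]
ee_rot: [0.695, 0.719, -0.001, 0.001]
clock: 1.4
position: [0.4561, 0.3699, 0.2106]
ee_rot: [0.85, 0.527, -0.0, 0.0]
shift [-4.5 11.1 10.6] twist 0.028 rows 0.4 0.2 phi -26.4 t 1.4 pos [0.4561 0.3699 0.2106] q7 [-1.03  0.32  0.33  1.7  -0.11  1.14 -1.13] w 0.849 g 0.0
[ 295  158   66   92 4259] ((0.46619364619255066, 0.3608883023262024), (0.055431343615055084, 0.057993385940790176), 13.4266996383667) ((0.46687081456184387, 0.3617103695869446), (0.048453595489263535, 0.07014656811952591), 152.9119415283203)
```

View pics/w1.png

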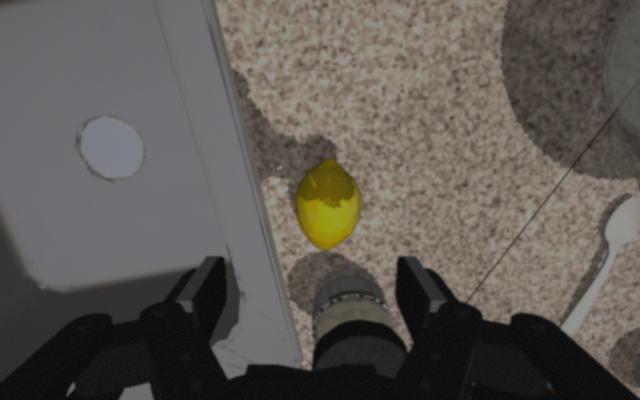

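The wrist view shows the lemon at (328,205), between sink rim and spoon; its position agrees within 2 mm. The mayo lid is at (360,350). I descend on the lemon.

```bash

python3 -m creep '[[[-3,7,20],0],[[-3,13,55],0],[[-3,13,90],0],[[-3,13,115],0],[[-3,13,125],0]]' 0.75 40| head -2
python3 go.py 0.466 0.361 0.085 -27
python3 -m creep '[[[0,0,0],0],[[0,0,0],0],[[0,0,0],0]]' | head -2
python3 go.py 0.466 0.361 0.085 -27
```

```text
clock: 1.87
position: [0.4649, 0.3603, 0.0821]
shift [ 1.1  0.7 -2.9] twist 0.02 rows 0.1 0.2 phi -25.8 t 1.8667 pos [0.4649 0.3603 0.0821] q7 [-0.98  0.49  0.3   1.78 -0.18  0.9  -1.05] w 0.75 g 0.0
clock: 2.12
position: [0.4675, 0.3624, 0.0878]
shift [-1.9 -0.7  2.8] twist 0.017 rows 0.1 0.1 phi -26.0 t 2.1167 pos [0.4675 0.3624 0.0878] q7 [-0.98  0.48  0.3   1.78 -0.18  0.91 -1.06] w 0.75 g 0.0
```

```bash

python3 -m creep '[[[-2,-1,3],0],[[-2,-1,3],0],[[-2,-1,3],0]]' | head -2
python3 -m creep '[[[0,0,0],0],[[0,0,0],0],[[0,0,0],0],[[0,0,0],0],[[0,0,0],0]]' 0 30
python3 go.py 0.466 0.361 0.085 -27
```

```text
clock: 2.37
position: [0.4649, 0.3604, 0.0837]
clock: 2.78
position: [0.4651, 0.3604, 0.0838]
ee_rot: [0.848, 0.529, 0.0, -0.0]
ft_force: [-1.4, -1.1, 6.4]
grip_width: 0.569
grasp_force: 30.1
shift [ 0.9  0.6 -1.2] twist 0.016 rows 0.0 0.1 phi -26.1 t 2.7833 pos [0.4651 0.3604 0.0838] q7 [-0.98  0.48  0.3   1.79 -0.18  0.9  -1.06] w 0.569 g 30.115476977080107
```

```bash

python3 -m creep '[[[0,0,-15],0],[[0,0,-45],0],[[0,0,-80],0],[[0,0,-115],0],[[0,0,-150],0]]' | tail -2
python3 go.py 0.4035 -0.1055 0.235 -20.2
```

```text
grip_width: 0.57
grasp_force: 31.4
shift [-4.449e+02  1.497e+02 -3.000e-01] twist -0.103 rows 11.3 0.8 phi -26.1 t 3.2 pos [0.4646 0.3599 0.2346] q7 [-1.02  0.3   0.34  1.67 -0.11  1.19 -1.11] w 0.57 g 31.35386612266302
```

```bash

python3 -m creep '[[[-25,8,0],-0.02],[[-60,20,0],-0.04],[[-96,32,0],-0.06],[[-132,44,0],-0.08],[[-168,56,0],-0.1]]' | tail -2
python3 go.py 0.4035 -0.1055 0.235 -20.2
python3 -m creep '[[[-35,10,0],0],[[-71,20,0],0],[[-107,30,0],0],[[-143,40,0],0],[[-178,50,0],0]]' | tail -2
python3 go.py 0.4035 -0.1055 0.235 -20.2
```

```text
grip_width: 0.573
grasp_force: 31.4
shift [-283.5   65.    -2.2] twist -0.001 rows 7.0 0.0 phi -20.3 t 3.6167 pos [0.4407 0.183  0.2329] q7 [-0.89  0.05  0.42  1.95 -0.02  1.14 -0.82] w 0.573 g 31.35028425604105
grip_width: 0.568
grasp_force: 31.4
shift [-105.3   15.4   -2. ] twist -0.003 rows 2.6 0.0 phi -20.3 t 4.0333 pos [ 0.4257 -0.0015  0.2331] q7 [-0.71 -0.1   0.59  2.07  0.06  1.15 -0.51] w 0.568 g 31.353261563926935
```

```bash

python3 -m creep '[[[-35,5,0],0],[[-68,10,0],0],[[-95,14,0],0],[[-104,15,0],0],[[-104,15,0],0]]' | tail -2
python3 -m creep '[[[0,0,0],0],[[0,0,0],0],[[0,0,0],0]]' | tail -2
python3 go.py 0.4035 -0.1055 0.125 -20.2
python3 - <<'E'
from h import *
save(camera("wrist"),'w2.png')
E
```

```text
grip_width: 0.57
grasp_force: 31.4
grip_width: 0.569
grasp_force: 31.4
shift [ -4.6   0.6 107.8] twist -0.0 rows 2.6 0.0 phi -20.2 t 4.7 pos [ 0.4045 -0.101   0.2328] q7 [-0.62 -0.15  0.71  2.1   0.11  1.16 -0.31] w 0.569 g 31.35208798572421
```

View pics/w2.png

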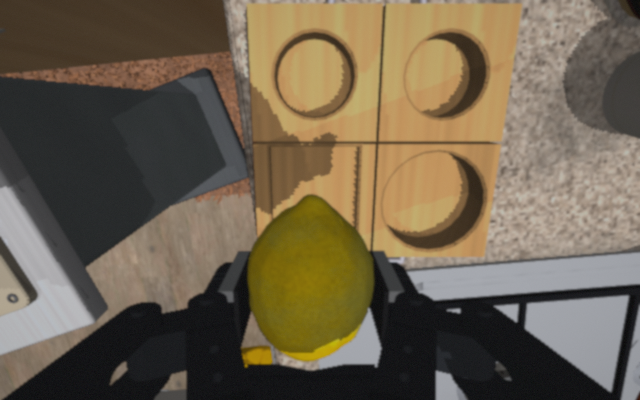

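The wrist view shows the lemon held straight at (310,275), with its long axis parallel to the dish edges. I lower it.

```bash

python3 -m creep '[[[-4,0,25],0],[[-5,0,60],0],[[-5,0,90],0],[[-5,0,104],0],[[-5,0,106],0]]' | tail -2
python3 -m creep '[[[0,0,0],0],[[0,0,0],0],[[0,0,0],0]]' | tail -2
python3 go.py 0.4035 -0.1055 0.113 -20.2
```

```text
grip_width: 0.571
grasp_force: 31.4
grip_width: 0.569
grasp_force: 31.4
shift [ 1.3 -0.4 15. ] twist -0.002 rows 0.4 0.0 phi -20.3 t 5.4167 pos [ 0.4034 -0.1068  0.128 ] q7 [-0.61  0.06  0.79  2.21 -0.06  0.89 -0.14] w 0.569 g 31.445265859365463
```

```bash

python3 -m creep '[[[1,0,4],0],[[1,0,8],0],[[1,0,11],0],[[1,0,13],0],[[1,0,13],0]]' 
python3 -m creep '[[[0,0,1],0],[[0,0,2],0],[[0,0,2],0]]'
```

```text
clock: 5.83
position: [0.4032, -0.1059, 0.1145]
ee_rot: [0.821, 0.571, 0.0, -0.001]
ft_force: [-6.3, 3.0, 17.4]
grip_width: 0.567
grasp_force: 32.3
clock: 6.08
position: [0.4032, -0.1059, 0.1134]
ee_rot: [0.821, 0.571, 0.0, -0.001]
ft_force: [-15.1, 3.9, 40.7]
grip_width: 0.568
grasp_force: 34.4
```

```bash

python3 -m creep '[[[0,0,-1],0],[[0,0,-2],0],[[0,0,-2],0]]'
python3 -m creep '[[[0,0,0],0],[[0,0,0],0],[[0,0,0],0],[[0,0,0],0]]' 0.75
python3 -m creep '[[[0,0,-10],0],[[0,0,-40],0],[[0,0,-75],0],[[0,0,-110],0],[[0,0,-130],0]]' 
python3 go.py 0.4405 0.2666 0.24 -10
```

```text
clock: 6.33
position: [0.4029, -0.1061, 0.1139]
ee_rot: [0.821, 0.571, 0.0, 0.0]
ft_force: [0.1, -0.2, -0.8]
grip_width: 0.573
grasp_force: 31.9
clock: 6.67
position: [0.4028, -0.106, 0.1138]
ee_rot: [0.821, 0.571, -0.0, -0.0]
ft_force: [0.4, 0.4, 0.5]
grip_width: 0.749
grasp_force: 0.0
clock: 7.08
position: [0.4035, -0.1065, 0.2472]
ee_rot: [0.821, 0.571, 0.002, 0.001]
ft_force: [0.6, -0.6, 0.1]
grip_width: 0.75
grasp_force: 0.0
shift [362.6 -95.3   7.5] twist -0.181 rows 9.0 1.5 phi -20.4 t 7.0833 pos [ 0.4035 -0.1065  0.2472] q7 [-0.64 -0.18  0.73  2.08  0.13  1.19 -0.32] w 0.75 g 0.0
```

```bash

python3 -m creep '[[[30,-8,0],-0.04],[[67,-18,0],-0.08],[[105,-28,0],-0.12],[[143,-38,0],-0.15],[[181,-48,0],-0.18]]' 1| tail -2
python3 go.py 0.4405 0.2666 0.24 -10
python3 -m creep '[[[38,-2,0],0],[[76,-5,0],0],[[114,-8,0],0],[[150,-11,0],0],[[175,-13,0],0]]' 1| tail -2
python3 - <<'E'
from h import *
c=camera("top");save(c,'t2.png')
h=cv2.cvtColor(c["pixels"],cv2.COLOR_RGB2HSV);m=cv2.inRange(h,(22,150,90),(34,255,255));m[:,:380]=0;m[300:]=0
k,l,st,ce=cv2.connectedComponentsWithStats(m)
for i in range(1,k):
    if st[i,4]>200:
        v,u=np.nonzero(l==i);q=np.array([plane(c,a,b,.0555)[:2] for a,b in zip(u,v)],np.float32)
        print(st[i],cv2.fitEllipse(cv2.convexHull(q)))
W=cloud(c);print(np.nanmax(W[238:258,418:438,2]))
E
python3 go.py 0.4405 0.2666 0.19 -10
```

```text
grip_width: 1.004
grasp_force: 0.0
shift [185.1 -12.2   4.1] twist 0.001 rows 4.4 0.0 phi -10.0 t 7.5 pos [0.4205 0.0822 0.244 ] q7 [-0.83 -0.1   0.51  2.05  0.05  1.17 -0.51] w 1.004 g 0.0
grip_width: 0.999
grasp_force: 0.0
[416 234  33  26 596] ((0.40099790692329407, -0.10681548714637756), (0.049675364047288895, 0.06965973973274231), 157.5883331298828)
0.08470618725945754
shift [ 4.4  2.6 53.4] twist 0.007 rows 1.3 0.1 phi -9.6 t 7.9667 pos [0.4372 0.2626 0.2434] q7 [-0.98  0.12  0.38  1.86 -0.05  1.17 -0.75] w 1.0 g 0.0
```

```bash
cat > lid.py <<'E'
import sys
from h import *
n,x,y,zl,zh,r=sys.argv[1],*map(float,sys.argv[2:7])
c=camera(n);W=cloud(c)
d=np.hypot(W[...,0]-x,W[...,1]-y);q=W[(d<r)&(W[...,2]>zl)&(W[...,2]<zh)]
print(len(q),cv2.minAreaRect(q[:,:2].astype(np.float32)),cv2.minEnclosingCircle(q[:,:2].astype(np.float32)),'zmed',np.median(q[:,2]))
E
python3 lid.py wrist .4405 .2666 .085 .115 .045
python3 lid.py top .4405 .2666 .085 .115 .045
```

```text
7669 ((0.44283267855644226, 0.26793405413627625), (0.06508517265319824, 0.06472008675336838), 79.34227752685547) ((0.44303086400032043, 0.2675991356372833), 0.03334833309054375) zmed 0.09748168914902104
314 ((0.44135916233062744, 0.2484133243560791), (0.06216888502240181, 0.028781957924365997), 2.5192747116088867) ((0.4409323036670685, 0.25811371207237244), 0.03126799315214157) zmed 0.09692178944629813
```

```bash
python3 go.py 0.442 0.2673 0.18 -10
python3 -m creep '[[[5,4,15],0],[[5,4,40],0],[[5,4,56],0],[[5,4,62],0],[[5,4,62],0]]' 1| tail -2
python3 -m creep '[[[0,0,0],0],[[0,0,0],0]]' | tail -2
python3 go.py 0.442 0.2673 0.12 -10
```

```text
shift [11.1  2.3 63.3] twist 0.003 rows 1.5 0.0 phi -9.8 t 8.0667 pos [0.4379 0.2568 0.2433] q7 [-0.98  0.11  0.38  1.87 -0.05  1.17 -0.75] w 1.0 g 0.0
grip_width: 1.001
grasp_force: 0.0
grip_width: 1.002
grasp_force: 0.0
shift [ 7.7 -3.3 63.1] twist -0.001 rows 1.5 0.0 phi -10.1 t 8.65 pos [0.4438 0.2591 0.1831] q7 [-0.96  0.2   0.38  1.92 -0.08  1.04 -0.72] w 1.002 g 0.0
```

```bash

python3 -m creep '[[[4,-2,10],0],[[8,-3,20],0],[[8,-3,30],0],[[8,-3,34],0],[[8,-3,34],0]]' 1| tail -2
python3 -m creep '[[[0,0,0],0],[[0,0,0],0]]' | tail -2
python3 go.py 0.442 0.2673 0.12 -10
```

```text
grip_width: 0.997
grasp_force: 0.0
grip_width: 0.995
grasp_force: 0.0
shift [-0.2  0.2 28.1] twist -0.001 rows 0.7 0.0 phi -10.0 t 9.2333 pos [0.4419 0.2675 0.1481] q7 [-0.96  0.25  0.37  1.94 -0.11  0.97 -0.72] w 0.995 g 0.0
```

```bash

python3 -m creep '[[[0,0,8],0],[[0,0,17],0],[[0,0,24],0],[[0,0,27],0],[[0,0,27],0]]' 1
python3 -m creep '[[[0,0,0],0],[[0,0,0],0]]' | tail -4
python3 -m creep '[[[0,0,0],0],[[0,0,0],0],[[0,0,0],0],[[0,0,0],0],[[0,0,0],0]]' 0 50
python3 go.py 0.442 0.2673 0.12 -10
```

```text
clock: 9.65
position: [0.4411, 0.2672, 0.1197]
ee_rot: [0.766, 0.643, -0.001, 0.0]
ft_force: [0.1, 0.1, 0.2]
grip_width: 1.0
grasp_force: 0.0
ee_rot: [0.766, 0.643, 0.0, -0.0]
ft_force: [-0.2, 0.5, -0.1]
grip_width: 0.997
grasp_force: 0.0
clock: 10.23
position: [0.4419, 0.2678, 0.1215]
ee_rot: [0.766, 0.643, 0.0, -0.0]
ft_force: [-0.8, 0.0, 6.6]
grip_width: 0.74
grasp_force: 53.5
shift [-0.5  0.2  1.5] twist -0.001 rows 0.0 0.0 phi -10.0 t 10.2333 pos [0.4419 0.2678 0.1215] q7 [-0.95  0.29  0.36  1.96 -0.13  0.92 -0.7 ] w 0.74 g 53.48632609995548
```

```bash

python3 -m creep '[[[0,0,-12],0],[[0,0,-40],0],[[0,0,-75],0],[[0,0,-110],0],[[0,0,-135],0]]' | tail -2
python3 go.py 0.492 -0.138 0.255 -20.2
```

```text
grip_width: 0.743
grasp_force: 56.5
shift [-390.5  120.1    3.1] twist 0.177 rows 9.8 1.4 phi -10.0 t 10.65 pos [0.4418 0.2675 0.2585] q7 [-0.99  0.12  0.38  1.83 -0.05  1.2  -0.76] w 0.743 g 56.5006893966347
```

```bash

python3 -m creep '[[[-20,6,0],0.03],[[-50,15,0],0.06],[[-86,26,0],0.1],[[-122,37,0],0.14],[[-158,48,0],0.177]]' | tail -2
python3 go.py 0.492 -0.138 0.255 -20.2
python3 -m creep '[[[-34,15,0],0],[[-68,31,0],0],[[-102,46,0],0],[[-136,62,0],0],[[-170,77,0],0]]' | tail -2
python3 go.py 0.492 -0.138 0.255 -20.2
```

```text
grip_width: 0.745
grasp_force: 56.6
shift [-2.140e+02  1.123e+02  2.000e-01] twist -0.001 rows 5.8 0.0 phi -20.3 t 11.0667 pos [0.4608 0.1017 0.2553] q7 [-0.83  0.01  0.53  1.94 -0.01  1.19 -0.66] w 0.745 g 56.59175998996943
grip_width: 0.743
grasp_force: 56.6
shift [-44.1  35.    0.4] twist 0.0 rows 1.4 0.0 phi -20.2 t 11.4833 pos [ 0.4743 -0.0845  0.2555] q7 [-0.62  0.03  0.73  1.93 -0.02  1.19 -0.24] w 0.743 g 56.58946739975363
```

```bash

python3 -m creep '[[[-25,20,0],0],[[-40,31,0],0],[[-44,35,0],0],[[-44,35,0],0],[[-44,35,0],0]]' | tail -2
python3 go.py 0.492 -0.138 0.18 -20.2
python3 - <<'E'
from h import *
save(camera("wrist"),'w3.png')
E
```

```text
grip_width: 0.74
grasp_force: 56.5
shift [-2.8  0.7 75.3] twist 0.001 rows 1.8 0.0 phi -20.2 t 11.9 pos [ 0.4924 -0.1352  0.2553] q7 [-0.54  0.13  0.79  1.86 -0.09  1.2  -0.08] w 0.74 g 56.536526115378365
```

View pics/w3.png

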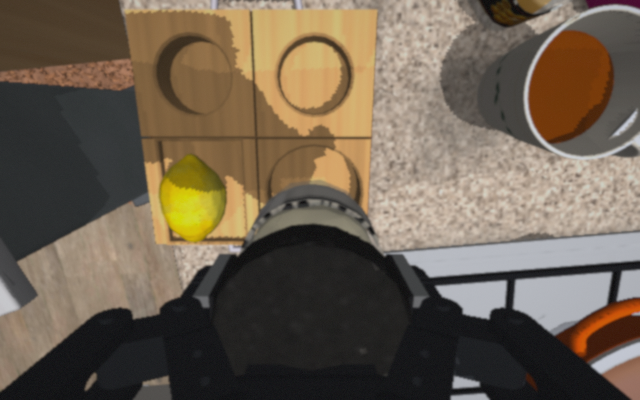

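The lemon lies well in the dish at (193,200). The mayo is upright in the grip above the wide well, and the mug is clear on the right. I lower it.

```bash

python3 -m creep '[[[-2,0,20],0],[[-2,0,50],0],[[-2,0,68],0],[[-2,0,75],0],[[-2,0,75],0]]' | tail -2
python3 -m creep '[[[0,0,0],0],[[0,0,0],0],[[0,0,0],0]]' | tail -4
python3 go.py 0.492 -0.138 0.1335 -20.2
```

```text
grip_width: 0.741
grasp_force: 56.6
ee_rot: [0.82, 0.573, 0.001, 0.0]
ft_force: [0.6, -0.1, -3.5]
grip_width: 0.741
grasp_force: 56.6
shift [-0.7 -0.7 48.6] twist 0.001 rows 1.2 0.0 phi -20.1 t 12.6167 pos [ 0.4928 -0.1376  0.1821] q7 [-0.5   0.23  0.77  1.94 -0.19  1.04 -0.  ] w 0.741 g 56.560580424265936
```

```bash

python3 -m creep '[[[0,0,10],0],[[-1,-1,22],0],[[-1,-1,34],0],[[-1,-1,43],0],[[-1,-1,46],0]]' | tail -4
python3 -m creep '[[[0,0,0],0],[[0,0,0],0],[[0,0,0],0]]'
python3 -m creep '[[[0,0,1],0],[[0,0,2],0],[[0,0,2],0]]'
```

```text
ee_rot: [0.82, 0.572, -0.001, -0.001]
ft_force: [-0.7, 0.2, -0.4]
grip_width: 0.739
grasp_force: 56.9
clock: 13.28
position: [0.4911, -0.1384, 0.1352]
ee_rot: [0.82, 0.572, 0.0, 0.0]
ft_force: [-0.5, -0.4, -3.7]
grip_width: 0.747
grasp_force: 56.6
clock: 13.53
position: [0.4908, -0.1382, 0.1329]
ee_rot: [0.82, 0.572, 0.0, -0.0]
ft_force: [0.1, -0.1, -3.6]
grip_width: 0.744
grasp_force: 56.6
```

```bash

python3 -m creep '[[[0,0,1],0],[[0,0,1.5],0],[[0,0,1.5],0]]'
python3 -m creep '[[[0,0,1],0],[[0,0,1.5],0],[[0,0,1.5],0]]'
```

```text
clock: 13.78
position: [0.4911, -0.1386, 0.1324]
ee_rot: [0.82, 0.572, 0.0, -0.0]
ft_force: [-5.3, 0.9, 11.0]
grip_width: 0.739
grasp_force: 56.6
clock: 14.03
position: [0.4914, -0.1388, 0.1322]
ee_rot: [0.82, 0.572, 0.001, -0.0]
ft_force: [-11.6, 2.2, 32.1]
grip_width: 0.745
grasp_force: 56.9
```

```bash

python3 -m creep '[[[0,0,-1],0],[[0,0,-2],0],[[0,0,-2],0]]' | tail -4
python3 -m creep '[[[0,0,0],0],[[0,0,0],0],[[0,0,0],0],[[0,0,0],0],[[0,0,0],0]]' 0.95
python3 -m creep '[[[0,0,-8],0],[[0,0,-30],0],[[0,0,-60],0],[[0,0,-95],0],[[0,0,-120],0]]' | tail -2
python3 go.py 0.518 0.1996 0.24 -20.2
```

```text
ee_rot: [0.82, 0.572, 0.0, 0.0]
ft_force: [-3.5, -0.3, 7.9]
grip_width: 0.744
grasp_force: 56.6
clock: 14.7
position: [0.4908, -0.1383, 0.1318]
ee_rot: [0.82, 0.572, -0.0, 0.0]
ft_force: [-0.0, -0.6, 0.0]
grip_width: 0.954
grasp_force: 0.0
grip_width: 0.945
grasp_force: 0.0
shift [327.1 -91.7  14.9] twist -0.0 rows 8.2 0.0 phi -20.2 t 15.1167 pos [ 0.4909 -0.139   0.2549] q7 [-0.55  0.12  0.8   1.86 -0.09  1.19 -0.07] w 0.945 g 0.0
```

```bash

python3 -m creep '[[[30,-8,0],0],[[68,-19,2],0],[[106,-30,4],0],[[144,-40,6],0],[[182,-51,8],0]]' 0.8 | tail -2
python3 go.py 0.518 0.1996 0.24 -20.2
python3 -m creep '[[[37,-10,2],0],[[74,-20,4],0],[[110,-31,6],0],[[138,-39,8],0],[[145,-41,8],0]]' | tail -2
python3 -m creep '[[[0,0,0],0],[[0,0,0],0],[[0,0,0],0]]' | tail -2
python3 lid.py wrist .518 .1996 .09 .12 .035
python3 go.py 0.518 0.1996 0.24 -20.2
```

```text
grip_width: 0.801
grasp_force: 0.0
shift [143.  -39.4   4.8] twist -0.0 rows 3.6 0.0 phi -20.2 t 15.5333 pos [0.5056 0.0517 0.2447] q7 [-0.79  0.12  0.64  1.87 -0.08  1.17 -0.47] w 0.801 g 0.0
grip_width: 0.795
grasp_force: 0.0
grip_width: 0.804
grasp_force: 0.0
3457 ((0.5208421349525452, 0.20068061351776123), (0.04021552577614784, 0.039997462183237076), 12.757834434509277) ((0.5207216739654541, 0.20060783624649048), 0.020664120092988014) zmed 0.10407439982722082
shift [ 1.3  0.  -3.7] twist -0.002 rows 0.1 0.0 phi -20.3 t 16.25 pos [0.5175 0.1984 0.2363] q7 [-0.92  0.24  0.55  1.77 -0.13  1.17 -0.69] w 0.799 g 0.0
```

```bash
python3 go.py 0.5195 0.2002 0.128 -20.2
python3 -m creep '[[[2,1,20],0],[[3,1,50],0],[[3,1,82],0],[[3,1,102],0],[[3,1,106],0]]' | tail -2
python3 -m creep '[[[0,0,0],0],[[0,0,0],0],[[0,0,0],0]]' | tail -2
python3 go.py 0.5195 0.2002 0.128 -20.2
python3 - <<'E'
from h import *
save(camera("wrist"),'w4.png')
E
```

```text
shift [  2.4   1.2 108.3] twist -0.002 rows 2.6 0.0 phi -20.3 t 16.25 pos [0.5175 0.1984 0.2363] q7 [-0.92  0.24  0.55  1.77 -0.13  1.17 -0.69] w 0.799 g 0.0
grip_width: 0.803
grasp_force: 0.0
grip_width: 0.799
grasp_force: 0.0
shift [-2.6  0.3  3.7] twist -0.0 rows 0.1 0.0 phi -20.2 t 16.9167 pos [0.5201 0.2027 0.1317] q7 [-0.88  0.38  0.51  1.85 -0.22  0.97 -0.63] w 0.799 g 0.0
```

View pics/w4.png

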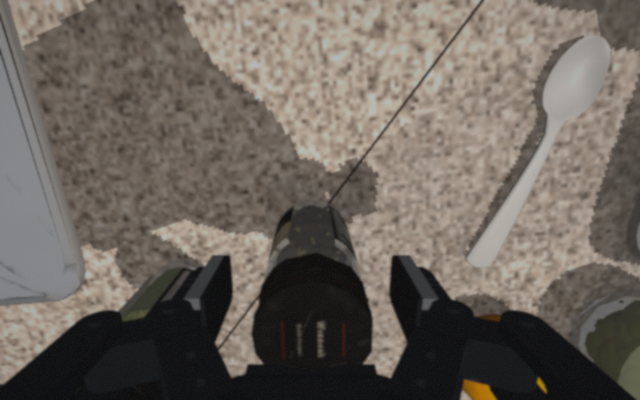

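The pepper cap, with its red marks, is centred between the pads at (312,315). The oregano at (170,290) and the mandarin at (500,380) are clear, so I grip.

```bash

python3 -m creep '[[[-2,0,2],0],[[-2,0,2],0],[[-2,0,2],0]]' | tail -2
python3 -m creep '[[[0,0,0],0],[[0,0,0],0],[[0,0,0],0],[[0,0,0],0],[[0,0,0],0]]' 0 40
python3 -m creep '[[[0,0,0],0]]' | tail -2
python3 go.py 0.5243 -0.0495 0.255 -20.2
```

```text
grip_width: 0.801
grasp_force: 0.0
clock: 17.63
position: [0.5186, 0.201, 0.1281]
ee_rot: [0.82, 0.572, 0.0, 0.0]
ft_force: [-0.0, 0.1, 2.4]
grip_width: 0.467
grasp_force: 39.8
grip_width: 0.469
grasp_force: 39.8
shift [-233.1   91.7 -127. ] twist 0.001 rows 6.7 0.0 phi -20.2 t 17.7167 pos [0.5186 0.201  0.1281] q7 [-0.88  0.38  0.51  1.86 -0.22  0.96 -0.62] w 0.469 g 39.827171713113785
```

```bash

python3 -m creep '[[[0,0,-12],0],[[0,0,-40],0],[[0,0,-75],0],[[0,0,-110],0],[[0,0,-125],0]]' | tail -2
python3 -m creep '[[[-20,8,0],0],[[-50,20,0],0],[[-84,33,0],0],[[-118,46,0],0],[[-152,60,0],0]]' | tail -2
python3 -m creep '[[[-32,12,0],0],[[-60,24,0],0],[[-76,30,0],0],[[-81,32,0],0],[[-81,32,0],0]]' | tail -2
python3 -m creep '[[[0,0,0],0],[[0,0,0],0],[[0,0,0],0]]' | tail -2
python3 go.py 0.5243 -0.0495 0.18 -20.2
```

```text
grip_width: 0.469
grasp_force: 40.3
grip_width: 0.465
grasp_force: 40.3
grip_width: 0.468
grasp_force: 40.3
grip_width: 0.469
grasp_force: 40.3
shift [-1.6  0.3 72.9] twist 0.003 rows 1.7 0.0 phi -20.0 t 19.2167 pos [ 0.5245 -0.0479  0.2529] q7 [-0.64  0.17  0.72  1.82 -0.12  1.2  -0.23] w 0.469 g 40.31018391251564
```

```bash

python3 -m creep '[[[-1,0,20],0],[[-2,0,50],0],[[-2,0,68],0],[[-2,0,73],0],[[-2,0,73],0]]' | tail -2
python3 -m creep '[[[0,0,0],0],[[0,0,0],0],[[0,0,0],0]]' | tail -4
python3 go.py 0.5243 -0.0495 0.14 -20.2
```

```text
grip_width: 0.47
grasp_force: 40.4
ee_rot: [0.82, 0.572, 0.001, 0.0]
ft_force: [0.5, -0.1, -0.9]
grip_width: 0.47
grasp_force: 40.4
shift [ 1.5 -0.8 41.1] twist 0.001 rows 1.0 0.0 phi -20.2 t 19.8833 pos [ 0.5245 -0.0512  0.1811] q7 [-0.61  0.26  0.7   1.9  -0.2   1.05 -0.17] w 0.47 g 40.36559276282787
```

```bash

python3 -m creep '[[[1,0,8],0],[[1,-1,18],0],[[1,-1,28],0],[[1,-1,36],0],[[1,-1,39],0]]' | tail -4
python3 -m creep '[[[0,0,0],0],[[0,0,0],0],[[0,0,0],0]]'
python3 -m creep '[[[0,0,1],0],[[0,0,1.5],0],[[0,0,1.5],0]]'
python3 -m creep '[[[0,0,1],0],[[0,0,1.5],0],[[0,0,1.5],0]]'
```

```text
ee_rot: [0.82, 0.572, -0.001, -0.001]
ft_force: [-1.3, -0.4, 12.3]
grip_width: 0.464
grasp_force: 41.5
clock: 20.55
position: [0.5234, -0.0502, 0.1411]
ee_rot: [0.82, 0.572, 0.0, 0.0]
ft_force: [0.7, 0.4, -0.8]
grip_width: 0.464
grasp_force: 40.3
clock: 20.8
position: [0.5232, -0.05, 0.1394]
ee_rot: [0.82, 0.572, 0.0, -0.0]
ft_force: [0.1, 0.7, -0.3]
grip_width: 0.471
grasp_force: 40.3
clock: 21.05
position: [0.5237, -0.0502, 0.1388]
ee_rot: [0.82, 0.572, 0.001, 0.0]
ft_force: [-1.7, 0.9, 8.9]
grip_width: 0.473
grasp_force: 39.3
```

```bash

python3 -m creep '[[[0,0,0],0],[[0,0,0],0],[[0,0,0],0],[[0,0,0],0],[[0,0,0],0]]' 0.75
python3 -m creep '[[[0,0,-10],0],[[0,0,-30],0],[[0,0,-60],0],[[0,0,-90],0],[[0,0,-110],0]]' | tail -2
python3 go.py 0.4935 0.1080 0.20 -20.2
```

```text
clock: 21.47
position: [0.5231, -0.0501, 0.1378]
ee_rot: [0.82, 0.572, -0.0, -0.0]
ft_force: [0.2, 0.0, 0.6]
grip_width: 0.746
grasp_force: 0.0
grip_width: 0.75
grasp_force: 0.0
shift [138.4 -83.2  51.2] twist -0.0 rows 4.1 0.0 phi -20.2 t 21.8833 pos [ 0.5236 -0.0506  0.2512] q7 [-0.65  0.17  0.73  1.83 -0.12  1.19 -0.23] w 0.75 g 0.0
```

```bash

python3 -m creep '[[[25,-15,5],0],[[58,-35,12],0],[[92,-55,18],0],[[125,-75,26],0],[[138,-83,30],0]]' 0.8 | tail -2
python3 -m creep '[[[0,0,0],0],[[0,0,0],0],[[0,0,0],0]]' | tail -2
python3 lid.py wrist .4935 .108 .02 .1 .032
python3 lid.py wrist .4935 .108 .078 .1 .032
python3 go.py 0.4935 0.1080 0.11 -20.2
python3 - <<'E'
from h import *
save(camera("wrist"),'w5.png')
E
```

```text
grip_width: 0.803
grasp_force: 0.0
grip_width: 0.802
grasp_force: 0.0
3437 ((0.49684327840805054, 0.11265605688095093), (0.038771990686655045, 0.04030788317322731), 27.07235336303711) ((0.49610036611557007, 0.11177801340818405), 0.021566130220890045) zmed 0.08003820319359219
1932 ((0.4959353506565094, 0.10894099622964859), (0.032114289700984955, 0.03223332762718201), 38.77497863769531) ((0.4961751699447632, 0.10887495428323746), 0.016643919050693512) zmed 0.08547014660216731
shift [  1.3  -0.4 108.5] twist -0.002 rows 2.6 0.0 phi -20.3 t 22.65 pos [0.4933 0.1066 0.2185] q7 [-0.86  0.14  0.61  1.91 -0.09  1.12 -0.57] w 0.802 g 0.0
```

View pics/w5.png

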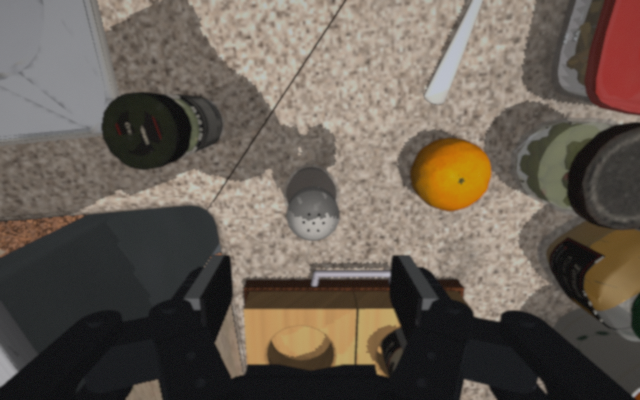

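The salt is at (312,205), the mandarin at (452,175), and the caddy edge is well clear below. I descend on the salt.

```bash

python3 -m creep '[[[1,1,20],0],[[1,1,50],0],[[1,1,80],0],[[1,1,98],0],[[1,1,104],0]]' | tail -2
python3 -m creep '[[[0,0,0],0],[[0,0,0],0],[[0,0,0],0]]' | tail -2
python3 go.py 0.495 0.1083 0.107 -20.2
```

```text
grip_width: 0.802
grasp_force: 0.0
grip_width: 0.804
grasp_force: 0.0
shift [-0.4  0.   8.3] twist 0.0 rows 0.2 0.0 phi -20.2 t 23.3667 pos [0.4951 0.1086 0.1153] q7 [-0.81  0.3   0.58  2.   -0.21  0.9  -0.48] w 0.804 g 0.0
```

```bash

python3 -m creep '[[[0,0,4],0],[[0,0,8],0],[[0,0,8],0],[[0,0,8],0]]' | tail -2
python3 -m creep '[[[0,0,0],0],[[0,0,0],0],[[0,0,0],0],[[0,0,0],0],[[0,0,0],0]]' 0 35
python3 -m creep '[[[0,0,0],0]]' | tail -2
python3 go.py 0.436 -0.0172 0.24 -20.2
```

```text
grip_width: 0.795
grasp_force: 0.0
clock: 24.12
position: [0.4945, 0.1087, 0.1063]
ee_rot: [0.82, 0.572, 0.0, -0.0]
ft_force: [-1.2, -0.8, 5.6]
grip_width: 0.44
grasp_force: 34.8
grip_width: 0.443
grasp_force: 34.8
shift [-138.3  -11.4 -133.8] twist 0.001 rows 4.6 0.0 phi -20.2 t 24.2 pos [0.4944 0.1087 0.1063] q7 [-0.81  0.32  0.57  2.   -0.22  0.88 -0.47] w 0.443 g 34.79454611093388
```

```bash

python3 -m creep '[[[0,0,-10],0],[[0,0,-30],0],[[0,0,-60],0],[[0,0,-85],0],[[0,0,-100],0]]' | tail -4
python3 -m creep '[[[-20,-2,0],0],[[-50,-4,0],0],[[-84,-7,0],0],[[-118,-10,0],0],[[-138,-11,0],0]]' | tail -2
python3 -m creep '[[[0,0,0],0],[[0,0,0],0],[[0,0,0],0]]' | tail -4
python3 go.py 0.436 -0.0172 0.155 -20.2
python3 - <<'E'
from h import *
save(camera("scene"),'s6.png')
E
```

```text
ee_rot: [0.82, 0.572, 0.001, 0.0]
ft_force: [0.6, 0.3, -0.7]
grip_width: 0.437
grasp_force: 35.2
grip_width: 0.439
grasp_force: 35.2
ee_rot: [0.82, 0.573, 0.0, -0.0]
ft_force: [0.3, 0.0, -0.9]
grip_width: 0.438
grasp_force: 35.2
shift [-1.1 -0.3 51.2] twist 0.001 rows 1.2 0.0 phi -20.1 t 25.2833 pos [ 0.4366 -0.0163  0.2062] q7 [-0.77 -0.04  0.7   2.09  0.03  1.08 -0.43] w 0.438 g 35.225496340426616
```

View pics/s6.png

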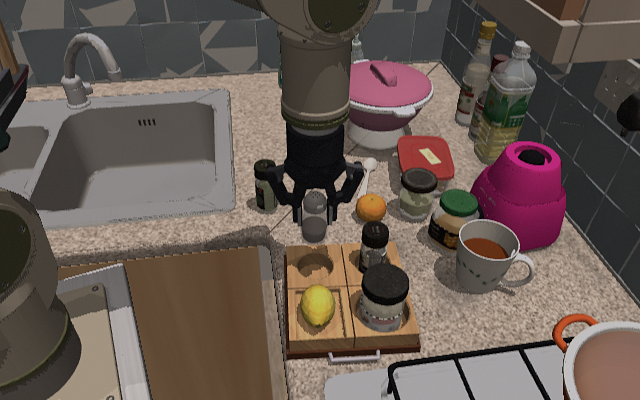

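The scene view shows the salt held upright at (314,215), with pepper, mayo and lemon all seated in the caddy. I lower the salt.

```bash

python3 -m creep '[[[-1,0,12],0],[[-1,0,32],0],[[-1,0,48],0],[[-1,0,56],0],[[-1,0,58],0]]' | tail -2
python3 -m creep '[[[0,0,0],0],[[0,0,0],0],[[0,0,0],0]]' | tail -4
python3 go.py 0.436 -0.0172 0.118 -20.2
```

```text
grip_width: 0.442
grasp_force: 35.2
ee_rot: [0.82, 0.572, 0.001, 0.0]
ft_force: [-0.9, -0.4, -1.6]
grip_width: 0.442
grasp_force: 35.2
shift [ 0.4 -0.7 30.7] twist 0.001 rows 0.7 0.0 phi -20.2 t 26.0 pos [ 0.4365 -0.0178  0.1487] q7 [-0.75  0.07  0.72  2.14 -0.06  0.94 -0.35] w 0.442 g 35.218846815114375
```

```bash

python3 -m creep '[[[0,0,6],0],[[0,0,14],0],[[0,0,22],0],[[0,0,28],0],[[0,0,29],0]]' | tail -4
python3 -m creep '[[[0,0,0],0],[[0,0,0],0],[[0,0,0],0]]'
python3 -m creep '[[[0,0,1],0],[[0,0,1.5],0],[[0,0,1.5],0]]'
python3 -m creep '[[[0,0,1],0],[[0,0,1.5],0],[[0,0,1.5],0]]'
```

```text
ee_rot: [0.82, 0.572, -0.001, -0.0]
ft_force: [0.0, -0.5, -1.9]
grip_width: 0.44
grasp_force: 35.3
clock: 26.67
position: [0.4361, -0.0181, 0.1191]
ee_rot: [0.82, 0.572, 0.0, 0.0]
ft_force: [0.4, 1.1, -0.5]
grip_width: 0.444
grasp_force: 35.2
clock: 26.92
position: [0.436, -0.018, 0.1175]
ee_rot: [0.82, 0.572, 0.0, -0.0]
ft_force: [0.1, 0.5, -0.4]
grip_width: 0.441
grasp_force: 35.2
clock: 27.17
position: [0.4363, -0.018, 0.1171]
ee_rot: [0.82, 0.572, 0.0, -0.001]
ft_force: [-9.4, -0.2, 24.7]
grip_width: 0.441
grasp_force: 39.2
```

```bash

python3 -m creep '[[[0,0,-1],0],[[0,0,-1],0],[[0,0,-1],0]]' | tail -4
python3 -m creep '[[[0,0,0],0],[[0,0,0],0],[[0,0,0],0],[[0,0,0],0],[[0,0,0],0]]' 0.7
python3 -m creep '[[[0,0,-8],0],[[0,0,-30],0],[[0,0,-60],0],[[0,0,-90],0],[[0,0,-120],0]]' | tail -2
python3 -m creep '[[[30,0,0],0],[[65,0,0],0],[[100,0,0],0],[[135,0,0],0],[[165,0,0],0]]' | tail -2
python3 -m creep '[[[30,0,0],0],[[60,0,0],0],[[80,0,0],0],[[80,0,0],0],[[80,0,0],0]]' | tail -2
python3 lid.py top .436 -.0172 .078 .11 .04
python3 lid.py top .5243 -.0495 .1 .13 .04
python3 lid.py top .492 -.138 .095 .12 .045
python3 lid.py top .428 .19 .09 .12 .03
python3 - <<'E'
from h import *
save(camera("scene"),'s7.png');save(camera("top"),'t7.png')
E
```

```text
ee_rot: [0.82, 0.572, 0.0, -0.0]
ft_force: [-2.8, -0.6, 8.6]
grip_width: 0.441
grasp_force: 36.7
clock: 27.83
position: [0.4358, -0.018, 0.1168]
ee_rot: [0.82, 0.572, -0.0, -0.0]
ft_force: [0.3, -0.9, 0.4]
grip_width: 0.702
grasp_force: 0.0
grip_width: 0.699
grasp_force: 0.0
grip_width: 0.697
grasp_force: 0.0
grip_width: 0.698
grasp_force: 0.0
227 ((0.43478378653526306, -0.01745600998401642), (0.03241880238056183, 0.03344184532761574), 86.03653717041016) ((0.4350275695323944, -0.01807873696088791), 0.017194967716932297) zmed 0.09505649829576081
338 ((0.5225534439086914, -0.04958497732877731), (0.03953962028026581, 0.039591554552316666), 43.64006423950195) ((0.5224846601486206, -0.05055983364582062), 0.02066817693412304) zmed 0.11486576537789892
866 ((0.4894430339336395, -0.13799436390399933), (0.06506986916065216, 0.06419673562049866), 0.06446412950754166) ((0.4894901216030121, -0.13868564367294312), 0.03339172154664993) zmed 0.10823411845754288
0 ((0.0, 0.0), (0.0, 0.0), 0.0) ((0.0, 0.0), 0.0) zmed nan
  return _methods._mean(a, axis=axis, dtype=dtype,
  ret = ret.dtype.type(ret / rcount)
```

View pics/s7.png

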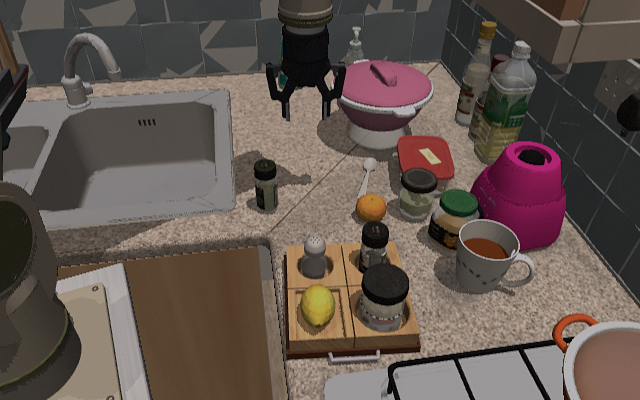

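View pics/t7.png

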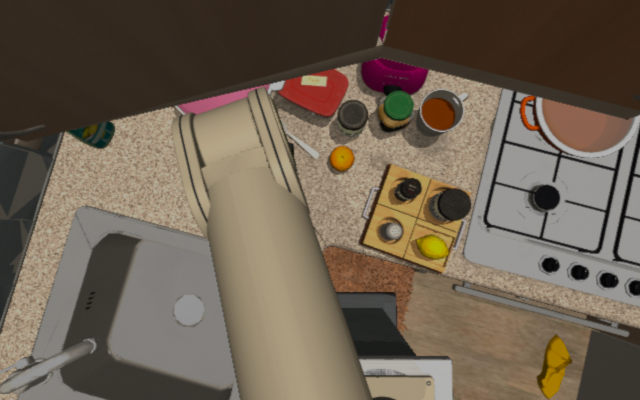

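All four items are within 4 mm of their well centres and upright: salt (315,255), pepper (374,247), mayo (385,297), lemon (318,305) in the scene view. The oregano (265,185) and mandarin (371,207) haven't moved. Handing in.

```bash
python3 -m creep '[[[0,0,0],0],[[0,0,0],0],[[0,0,0],0]]' | head -1; python3 -c "
from workcell import manip
print(manip.hand_in())"
```

```text
clock: 29.63
the job is handed in; nothing more can be done
None
```

The job is handed in at 29.6 s: salt, pepper and mayo stand upright in their wells and the lemon lies lengthwise in the dish, each within about 4 mm of its block's middle by the cameras; the oregano and mandarin look unmoved in the last pictures, and the hand-in returned no verdict.

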